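Unbolt the therapy chest with the reaching stick

ROBOT

A 7-joint arm with a two-finger parallel gripper is mounted at the origin on the work surface. World frame = base frame: x ahead of the robot, y to its left, z up, the work surface at z = 0. Lengths are in m, angles in rad, forces in N, time in s.
With the tool pointing down it reaches from about 0.35 to 0.9 m from the base axis. Payload 8.1 kg.
Tool frame: the origin (TCP) lies between the finger pads; the fingertips stand ahead of it and the grasp point (between the pads) is the TCP (arm.nose_length is the z of the fingertips in the tool frame, in m); z points along the fingers, y is the line along which they close (so a half turn about z gives the same grasp; the last joint's range is limited). The gripper opens to 92 mm and grips with 3 to 60 N. Pads are 19 mm wide; open, the fingers measure 130 mm over their backs; the gripper's body (75 mm by 190 mm) begins 47 mm behind the grasp point.
Start: joints at [1.196, 0.434, 0.025, 1.573, -0.012, 1.134, -0.075], TCP at [0.168, -0.602, 0.246] pointing down, gripper open.
Joint ranges: [-2.62, 2.62], [-0.44, 2.09], [-1.27, 1.32], [0.08, 2.57], [-1.32, 4.46], [0.12, 2], [-2.74, 2.74]. Speed limits (rad/s): [2.22, 2.22, 3.01, 3.01, 3.14, 3.14, 3.14].

INTERFACE

Orientations are given as a rotation vector (axis times angle).
In Python, from cell import sensors, optics, arm gives the robot as it stands.
- The arm moves only by the tool arm_command, never from a script. Its argument "deltas" is one flat list of numbers, 7 for each row, row after row: the turn, a rotation vector about the world's x, y, z as a fraction of full scale, then the shift along the world's x, y, z as a fraction of full scale, then the finger opening in mm, from 0 to 91.8. In form: [wx, wy, wz, dx, dy, dz, fingers, wx, wy, wz, dx, dy, dz, fingers, ...]. A call has 1 to 20 rows; each row is the pose to reach, as a shift and turn from the pose commanded when the call began; what a row does not reach only later rows make up. Full scale, the value 1, is 1 m for a shift and 90 degrees for a turn. A row lasts 1/10 s, in which the tool goes at most 50 mm and 8.59 degrees, less where a joint would pass 70% of its speed; a pose out of reach is approached as far as the arm can. A call with a number of a shift or a turn outside -1 to 1 is refused whole. A call with a gripper value outside its range is refused whole. The fingers move at their own pace and stop on an object; "force" is the grip in N (left out, the last holds). Time passes only in rows, so rows that repeat a pose let the fingers close. It gives the time, the measured TCP pose, the force, the opening and the grip force at its end, in the units of the state.
- sensors.observe(): the state, without advancing time (a new reading comes with each control period).
- optics.get_image(name): name is "scene" or "top" or "wrist"; returns the picture (384x512x3 uint8, blue, green, red); there is no depth.
- optics.calibration(name): a dict with "camera_matrix" (3x3 intrinsics, pixels), "rvec" (rotation vector, rad) and "tvec" (3), from world to camera coordinates, as OpenCV has them. Camera axes: x right, y down, z forward; pixel columns grow to the right and rows downward; lengths in m; the calibration is good to about 2 mm. A picture is of the moment at which its call begins: read the wrist's pose just before it. calibration takes no time and is no camera call; for the wrist camera it gives the pose at the moment of the call.
- arm.sign_off(): hands the job in; it is judged then, once.
The state is a dict: "clock": time; "joints": joint angles; "dq": joint speeds; "joint_efforts": joint torques, N m; "position": TCP position; "ee_rot": TCP orientation; "force": force on the tool from outside, world axes, zero at the start; "ft_torque": the same for the moment, N m; "width": opening from 0.0 (shut) to 1.0 (fully open); "gripper_force": force on a finger pad.
Only numpy, scipy, OpenCV 4.12 (cv2) and the standard library are available. Lean on these libraries where they do the work, as an engineer would, in place of code of your own. Each camera call takes 0.05 s, during which the arm holds its last target. There are 200 camera calls.

TASK

The equipment chest is bolted, and a wire guard keeps hands off the bolt: take the reaching stick from its rest, pass its hook in under the guard, over and behind the bolt's bow, and draw the spring bolt fully back until the hold-back catch drops in and keeps it there, so that the lid springs ajar. Pull gently, without wrenching the bolt against its stop, and touch the chest with nothing but the stick. Then unhook, lay the stick gently back in both notches of its rest as it lay before, and leave the other things where they stand.

Things in the scene. Friction and masses are not known exactly. Their poses are not given: they have to be found in the camera images.
- stick: Loose reaching stick, 0.2 kg, 353 mm long, lying level, hook down. Origin on its long axis at the place to grip it, which is its balance point; x along the stick to the hook, y across, z up. Flat-sided wooden handle 20 mm wide (y) and 24 mm high (z), from x = -150 to 80 mm; then an aluminium rod 8 mm thick to x = 192 mm, ending in the hook.
- hook_tip (a point): Centre of the rounded end of the hook's lip, at (186, 0, -38) mm in the stick's frame. The hook is 6 mm wire: a vertical shank at x = 200 mm going down, then a lip turned back towards the handle, 38 mm below the stick's axis (underside 41 mm below), ending at x = 183 mm.
- rest: Wooden stick rest, fixed. Origin on the table; z up, x the way the hook points when the stick lies in it. Two notched uprights, 18 mm thick, at x = -110 and 50 mm; notches 30 mm wide, floor 63 mm and tops 85 mm above the table. In both notches the stick's axis is 75 mm up, along the rest's x; at the start its origin is within 10 mm of the rest's along x.
- chest: Plywood chest, fixed, 300 mm deep (x = 0 to 300), 220 mm wide (y), 100 mm high. Origin on the table under the middle of its front edge; x away from the robot, along the bolt (y = 0). Top: near half a fixed deck with the bolt, its catch (a small sprung pawl beside the bar), its stop and a wire guard; far half the lid. The bolt's guide sleeve (x = 67 to 93 mm) reaches 122 mm above the table.
- chest_guard (a point): Middle of the top of the guard's open front end, at (8, 0, 225) mm in the chest's frame. The guard is a tunnel of 4 mm wires over the bolt, from x = 8 to 140 mm, open towards the robot: wires of its sides at y = -55 and 55 mm, of its top 225 mm above the table (in the middle 80 mm; the shoulders are 15 mm lower), gaps between the wires too small for a hand.
- bow (a point): Centre of the crossbar of the bolt's upright steel bow handle: 7 mm thick, 36 mm between leg centres (29 mm clear), standing across the near end of the bolt. With the bolt shot it is at (60, 0, 144) mm in the chest's frame; it moves with the bolt along the chest's -x. The bar's top is 26 mm below this point: 22 mm clear under the crossbar for the hook's lip.
- bolt (a joint): Travel of the spring bolt, m: 0 shot, grows as drawn along the chest's -x. Spring: 2.5 N at 0, 7 N at 0.045, plus 1 N friction; let go uncaught, it flies shut. Lid free at 0.018. The catch plate is slotted: the catch drops in anywhere from 0.022 to 0.045, the hard stop is 2 to 3 mm further. Over 16 N is wrenching. Caught, it rests 5 mm short of the stop and the hook goes slack.
- pegboard: Bystander: loose wooden peg board 200 by 160 mm with pegs, up to 88 mm high; origin under its centre.
- jar: Bystander: loose blue plastic jar, 72 mm wide and 85 mm high; origin under its centre.
- cone: Bystander: loose stacking cone, 84 mm wide and 158 mm high; origin under its centre.
Things that resemble listed ones, but are neither listed nor needed, are in the scene too. Several things look just like the rest: the one meant starts nearest to the robot's base.

How it is judged:
By the outcome, as a careful person would: the job done as asked, in the order asked, and still so for the second after the job is handed in, with the robot touching nothing.
It also fails if it takes over 72 s, if anything falls off the work surface, if the arm or the gripper's body presses on something with over 40 N, if the wrist force passes 120 N, or if a joint passes its speed limit or range.

## Working session

There is one attempt and no reset: what is moved stays moved. The work goes in short steps, Python scripts to look and compute and a tool call to move; the robot and the scene stay as the last step left them, time stands still between calls to the robot, and variables do not carry over. Pictures are saved under pics/ and viewed, at most 13 in all, crops included, and the job is handed in when it is done.

Besides the shell and the picture viewer there is one more tool, called after ">>>" as name(argument=value, ...) on one line, values as JSON. arm_command: Moves the arm, as the interface text tells. Its arguments: {"type":"object","properties":{"deltas":{"type":"array","items":{"type":"number"}},"force":{"type":"number"}},"required":["deltas"]}

```bash
mkdir -p pics; ls; python3 - <<'E'
from cell import sensors, optics, arm
import cv2, numpy as np
s=sensors.observe(); print(s, arm.nose_length)
for n in ("scene","top"):
    im=optics.get_image(n); cv2.imwrite(f"pics/{n}0.png",im)
    cv2.imwrite(f"pics/{n}0b.png",cv2.resize(im,(800,600),interpolation=cv2.INTER_CUBIC))
    c=optics.calibration(n); print(n,c)
E
```

```text
pics
{'clock': 0.0, 'joints': array([ 1.19642699,  0.43523337,  0.02495853,  1.57412464, -0.01160174,
        1.13401114, -0.07511025]), 'dq': array([ 9.94810606e-04, -4.66699342e-04,  1.11083427e-05, -3.64850424e-05,
        7.90327071e-04,  3.01149421e-04,  1.02567577e-03]), 'joint_efforts': array([-4.76921723e-04, -6.67838788e+01,  9.84767787e-01, -3.14464939e+01,
       -6.05554576e-02,  4.26987663e-02,  1.33655763e-04]), 'position': array([ 0.16759179, -0.60158916,  0.24492768]), 'ee_rot': array([-3.11107055e+00, -4.25260380e-01,  5.63534926e-04]), 'force': array([-0.99196814,  0.70696106,  0.49910275]), 'ft_torque': array([ 0.00224224, -0.04156621,  0.00510008]), 'gripper_force': 0.0, 'width': 1.0008875428964172} 0.019
scene {'camera_matrix': array([[462.7743686 ,   0.        , 256.17870896],
       [  0.        , 462.7743686 , 193.09273391],
       [  0.        ,   0.        ,   1.        ]]), 'rvec': array([ 1.09061868,  2.2507783 , -1.10859174]), 'tvec': array([ 0.39564578, -0.14976462,  2.17801923])}
top {'camera_matrix': array([[442.12694385,   0.        , 263.37523297],
       [  0.        , 442.12694385, 196.57892182],
       [  0.        ,   0.        ,   1.        ]]), 'rvec': array([ 2.15499141, -2.14997559,  0.14115317]), 'tvec': array([-0.03720511,  0.61496299,  1.71886513])}
```

View pics/top0b.png

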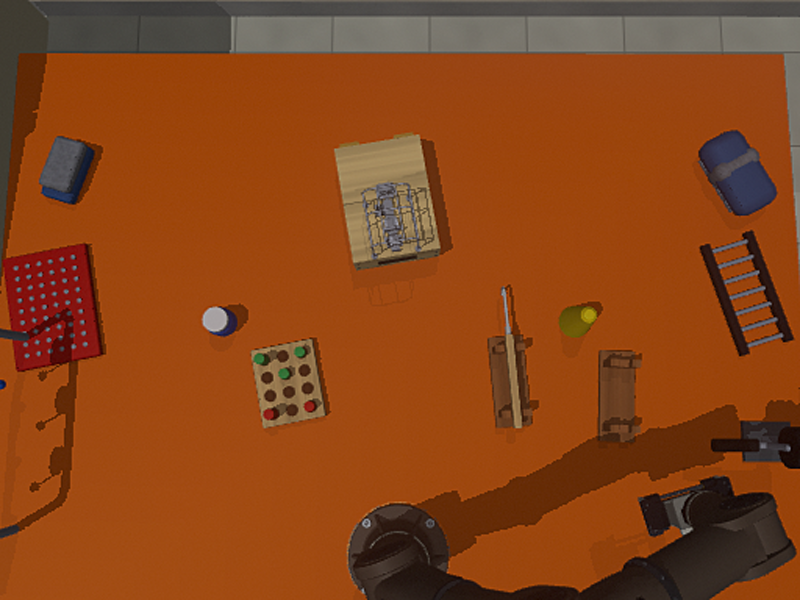

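View pics/scene0b.png

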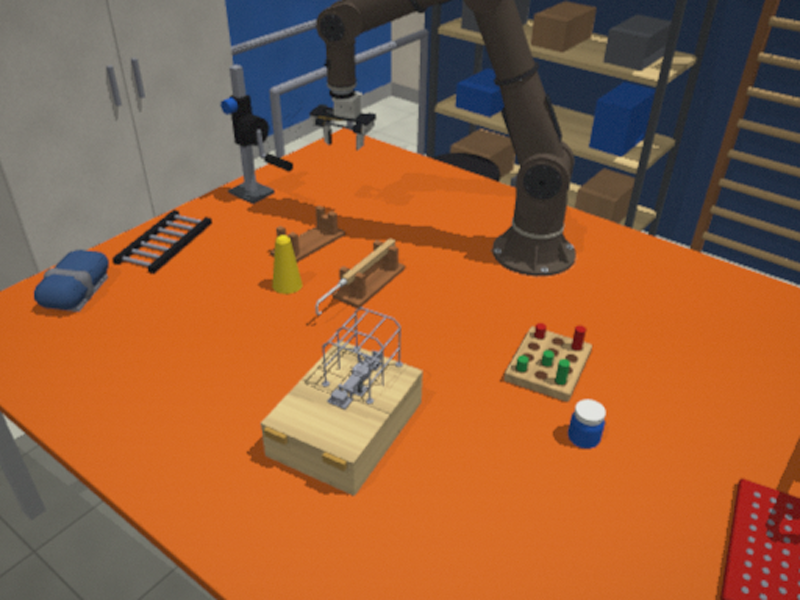

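The top view shows two rests: one holding the stick at (512,385), one empty at (618,395). The base is at (398,550), so the rest holding the stick is nearer and is the one meant. The chest is at (390,200) with its guard and bow end towards the robot. Next is an enlarged crop to confirm this.

```bash
python3 - <<'E'
import cv2, numpy as np
im=cv2.imread("pics/top0.png")
a=im[172:284,300:360]; b=im[80:180,205:295]
a=cv2.resize(a,None,fx=5.3,fy=5.3,interpolation=cv2.INTER_CUBIC); b=cv2.resize(b,None,fx=5.3,fy=5.3,interpolation=cv2.INTER_CUBIC)
o=np.zeros((600,800,3),np.uint8); o[:a.shape[0],:a.shape[1]]=a; o[:b.shape[0],320:320+b.shape[1]]=b
cv2.imwrite("pics/crop1.png",o)
im=cv2.imread("pics/scene0.png")
a=im[145:315,160:280]
cv2.imwrite("pics/crop2.png",cv2.resize(a,None,fx=3.5,fy=3.5,interpolation=cv2.INTER_CUBIC))
E
```

```text
(no output)
```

View pics/crop1.png

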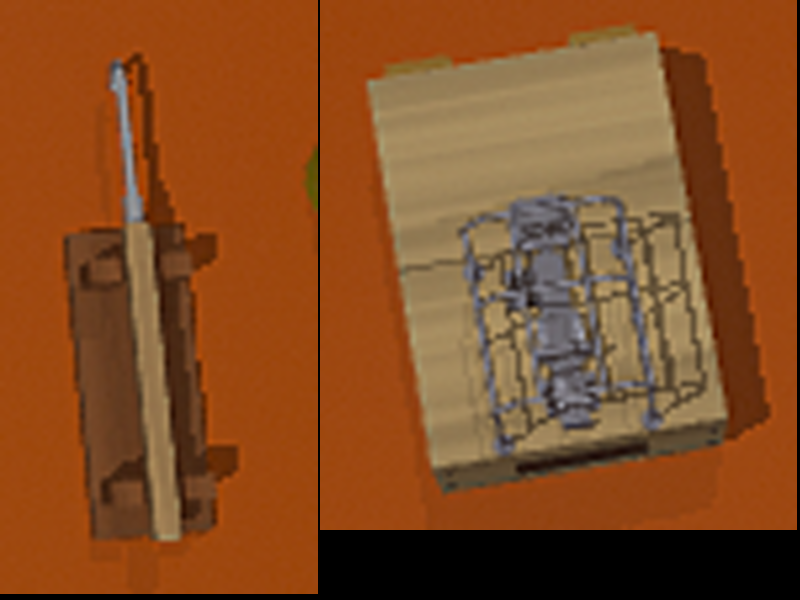

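View pics/crop2.png

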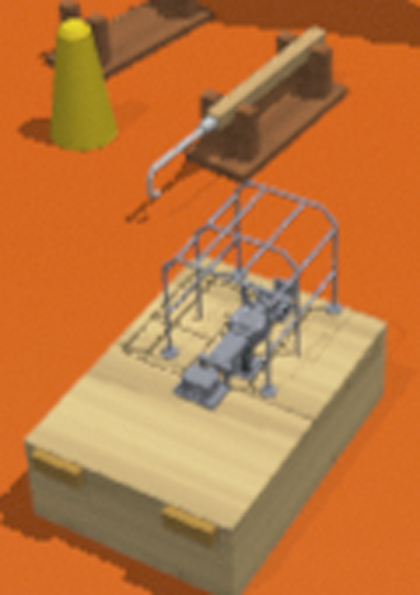

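```bash
cat > h.py <<'E'
from cell import sensors, optics, arm
import cv2, numpy as np
from scipy.spatial.transform import Rotation as R
def ray(n,px,z,c=None):
    c=c or optics.calibration(n); Rm,_=cv2.Rodrigues(c["rvec"]); t=np.array(c["tvec"]).ravel()
    d=Rm.T@np.linalg.inv(c["camera_matrix"])@np.array([*px,1.]); o=-Rm.T@t
    return o+d*(z-o[2])/d[2]
def proj(n,P,c=None):
    c=c or optics.calibration(n)
    return cv2.projectPoints(np.atleast_2d(np.array(P,float)),c["rvec"],c["tvec"],c["camera_matrix"],None)[0][:,0]
E
python3 - <<'E'
from h import *
f=lambda u,v,ox,oy:((u+.5)/5.3-.5+ox,(v+.5)/5.3-.5+oy)
A=lambda u,v,z:ray("top",f(u,v,300,172),z)
B=lambda u,v,z:ray("top",f(u-320,v,205,80),z)
rear=A(166,541,.087); front=A(137,222,.087); hook=A(117,66,.075)
print(rear,front,hook,"len",np.linalg.norm(front-rear), np.linalg.norm(hook-front))
y1=np.arctan2(*(front-rear)[1::-1]); y2=np.arctan2(*(hook-rear)[1::-1]); print("stick yaw",y1,y2)
u=(front-rear)/np.linalg.norm(front-rear); print("origin",rear+.15*u,front-.08*u,hook-.2*u)
C=np.array([B(433,466,.1),B(726,422,.1),B(658,35,.1),B(370,82,.1)])
M=np.array([[0,.11],[0,-.11],[.3,-.11],[.3,.11]])
print(C)
a=C[:,:2]; am=a.mean(0); mm=M.mean(0); H=(M-mm).T@(a-am); U,S,V=np.linalg.svd(H); Rm=V.T@U.T
t=am-Rm@mm; print("chest",t,"yaw",np.arctan2(Rm[1,0],Rm[0,0]),"res",(M@Rm.T+t-a))
bw=Rm@[.06,0]+t; print("bow",bw, proj("top",[[*bw,.144]]),proj("scene",[[*bw,.144]]))
E
```

```text
[ 0.31506166 -0.29222365  0.087     ] [ 0.54371957 -0.27519397  0.087     ] [ 0.66050242 -0.26395786  0.075     ] len 0.22929119773731177 0.1179342303442853
stick yaw 0.07433943588343843 0.08164340951415038
origin [ 0.46464737 -0.28108301  0.087     ] [ 0.46394053 -0.28113565  0.087     ] [ 0.4610548  -0.27881206  0.075     ]
[[ 0.7205364   0.10971251  0.1       ]
 [ 0.75385415 -0.10479323  0.1       ]
 [ 1.04996906 -0.05464226  0.1       ]
 [ 1.01284403  0.16082401  0.1       ]]
chest [0.73640326 0.00274959] yaw 0.16762165411597507 res [[-0.00248531  0.00149536]
 [ 0.00090127 -0.00091547]
 [ 0.00058166 -0.00101509]
 [ 0.00100238  0.0004352 ]]
bow [0.79556232 0.01275985] [[250.69633364 145.90455405]] [[232.60129153 226.39662338]]
```

The stick measures 229 mm for the handle (230 given) and the chest corners fit within 3 mm. I'll go above the stick now.

>>> arm_command(deltas=[0,0,-0.123,0.296,0.321,-0.03,91,0,0,-0.123,0.296,0.321,-0.03,91,0,0,-0.123,0.296,0.321,-0.03,91,0,0,-0.123,0.296,0.321,-0.03,91,0,0,-0.123,0.296,0.321,-0.03,91,0,0,-0.123,0.296,0.321,-0.03,91,0,0,-0.123,0.296,0.321,-0.03,91,0,0,-0.123,0.296,0.321,-0.03,91,0,0,-0.123,0.296,0.321,-0.03,91,0,0,-0.123,0.296,0.321,-0.03,91,0,0,-0.123,0.296,0.321,-0.03,91,0,0,-0.123,0.296,0.321,-0.03,91,0,0,-0.123,0.296,0.321,-0.03,91])

```text
clock: 1.4
position: [0.4627, -0.2825, 0.2157]
ee_rot: [3.139, 0.119, -0.001]
force: [0.1, -0.5, -0.1]
width: 0.991
gripper_force: 0.0
```

```bash
python3 - <<'E'
from h import *
s=sensors.observe(); Rm=R.from_rotvec(s["ee_rot"]).as_matrix(); print(s["clock"],s["position"],"toolx yaw",np.arctan2(Rm[1,0],Rm[0,0]),"z",Rm[:,2],s["force"])
c=optics.calibration("wrist"); im=optics.get_image("wrist")
np.savez("w1.npz",**c); cv2.imwrite("pics/w1s.png",im); cv2.imwrite("pics/w1.png",cv2.resize(im,(800,600),interpolation=cv2.INTER_CUBIC))
y=.078;o=np.array([.464,-.281]);u=np.array([np.cos(y),np.sin(y)])
for x,z in((-.15,.087),(0,.087),(.08,.087),(.2,.075)): print(x,proj("wrist",[[*(o+x*u),z]],c)*800/512)
a=.1676;Rc=np.array([[np.cos(a),-np.sin(a)],[np.sin(a),np.cos(a)]]);t=[.7364,.0027]
for p in((.06,0,.144),(.08,0,.122),(.008,0,.225),(.02,0,.12)):
    P=[[*(Rc@p[:2]+t),p[2]]]; q=proj("top",P)[0];r=proj("scene",P)[0]
    print(p,(q-[205,80])*5.3+[320,0],(r-[160,145])*3.5)
E
```

```text
1.4 [ 0.46266328 -0.28252699  0.21572805] toolx yaw 0.07587574947203143 z [-5.18218650e-04 -4.98355107e-04 -9.99999742e-01] [ 0.09448407 -0.49057911 -0.10607266]
-0.15 [[397.46798637 480.34283104]]
0 [[396.50899671 290.14572941]]
0.08 [[395.87033794 163.48008209]]
0.2 [[394.9465377  -61.60668225]]
(0.06, 0, 0.144) [562.26144716 349.29842344] [254.0666583 284.8649511]
(0.08, 0, 0.122) [558.73413762 330.25600658] [243.97304857 313.70716022]
(0.008, 0, 0.225) [571.04423217 393.68556557] [280.10761686 190.80310408]
(0.02, 0, 0.12) [572.09912291 410.51957351] [274.7938117  279.88211437]
```

View pics/w1.png

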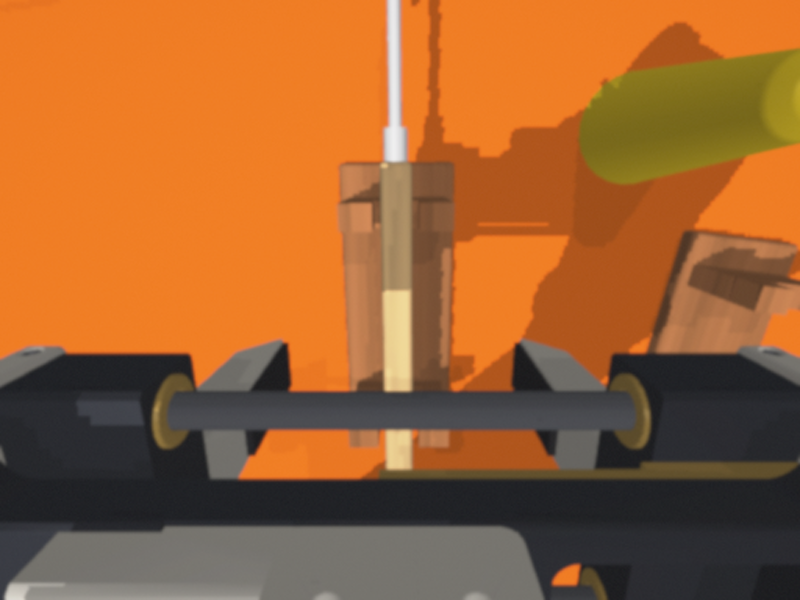

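The wrist view shows the stick's handle end at (397,163), against a prediction of (396,163.5). The yaw matches too, and the jaws straddle the stick. I'll descend and grip.

>>> arm_command(deltas=[0,0,0,0,0,-0.04,91,0,0,0,0,0,-0.08,91,0,0,0,0,0,-0.11,91,0,0,0,0,0,-0.13,91,0,0,0,0,0,-0.141,91,0,0,0,0,0,-0.141,91,0,0,0,0,0,-0.141,91])

```text
clock: 2.15
position: [0.4641, -0.2817, 0.0755]
ee_rot: [3.139, 0.122, 0.001]
force: [-0.0, 0.6, 0.0]
width: 0.993
gripper_force: 0.0
```

```bash
python3 -c "
from h import *
s=sensors.observe();print(s['position'],s['ee_rot'],s['force'])"
```

```text
[ 0.46406986 -0.28167525  0.07551987] [3.13861763e+00 1.22160649e-01 1.28751662e-03] [-0.04699422  0.61911508  0.04619392]
```

>>> arm_command(deltas=[0,0,0,0,0,0,60,0,0,0,0,0,0,40,0,0,0,0,0,0,26,0,0,0,0,0,0,14,0,0,0,0,0,0,10,0,0,0,0,0,0,10,0,0,0,0,0,0,10,0,0,0,0,0,0,10,0,0,0,0,0,0,10,0,0,0,0,0,0,10], force=55)

```text
clock: 3.15
position: [0.4637, -0.281, 0.0747]
ee_rot: [-3.139, -0.123, 0.0]
force: [0.1, 0.7, 1.0]
width: 0.212
gripper_force: 55.0
```

>>> arm_command(deltas=[0,0,0,0,0,0.015,10,0,0,0,0,0,0.035,10,0,0,0,0,0,0.065,10,0,0,0,0,0,0.1,10,0,0,0,0,0,0.125,10,0,0,0.01,0.006,0.03,0.125,10,0,0,0.02,0.012,0.07,0.125,10,0,0,0.03,0.018,0.11,0.125,10,0,0,0.04,0.024,0.15,0.125,10,0,0,0.05,0.03,0.19,0.125,10,0,0,0.058,0.034,0.225,0.125,10,0,0,0.058,0.036,0.244,0.125,10,0,0,0.058,0.036,0.244,0.125,10,0,0,0.058,0.036,0.244,0.125,10,0,0,0.058,0.036,0.244,0.125,10])

```text
clock: 4.65
position: [0.4995, -0.0384, 0.1996]
ee_rot: [3.13, 0.264, -0.001]
force: [0.2, -0.7, -1.7]
width: 0.215
gripper_force: 55.0
```

```bash
python3 - <<'E'
from h import *
s=sensors.observe(); Rm=R.from_rotvec(s["ee_rot"]).as_matrix(); print(s["clock"],s["position"],"yaw",np.arctan2(Rm[1,0],Rm[0,0]),s["force"],s["width"])
c=optics.calibration("wrist"); im=optics.get_image("wrist"); t=optics.get_image("top"); sc=optics.get_image("scene")
np.savez("w2.npz",**c)
for n,i in(("w2",im),("t2",t),("s2",sc)): cv2.imwrite(f"pics/{n}s.png",i)
cv2.imwrite("pics/w2.png",cv2.resize(im,(800,600),interpolation=cv2.INTER_CUBIC))
a=.1676;Rc=np.array([[np.cos(a),-np.sin(a)],[np.sin(a),np.cos(a)]]);o=[.7364,.0027]
for p in((0,.11,.1),(0,-.11,.1),(.06,0,.144),(.06,.018,.144),(.08,0,.122),(.008,.04,.225),(.008,-.04,.225),(.008,.055,.1),(.008,-.055,.1)):
    print(p,proj("wrist",[[*(Rc@p[:2]+o),p[2]]],c)*800/512)
T=s["position"]
for p in((.08,0,0.012),(.2,0,0)): print("stick",p,proj("wrist",[T+[np.cos(a)*p[0],np.sin(a)*p[0],p[2]]],c)*800/512)
E
```

```text
4.65 [ 0.49951171 -0.03836326  0.19956975] yaw 0.16802697044047055 [ 0.15298324 -0.66263714 -1.65174055] 0.21535829820738023
(0, 0.11, 0.1) [[ 143.78585053 -219.35474843]]
(0, -0.11, 0.1) [[ 646.75917787 -218.52779676]]
(0.06, 0, 0.144) [[ 393.27994749 -613.05738835]]
(0.06, 0.018, 0.144) [[ 332.77514388 -613.22989741]]
(0.08, 0, 0.122) [[ 394.04407842 -588.34392276]]
(0.008, 0.04, 0.225) [[  114.04556785 -1050.40837496]]
(0.008, -0.04, 0.225) [[  657.95403188 -1048.1310068 ]]
(0.008, 0.055, 0.1) [[ 268.08468138 -243.20753822]]
(0.008, -0.055, 0.1) [[ 522.63706666 -242.77027396]]
stick (0.08, 0, 0.012) [[396.37520111 157.50181544]]
stick (0.2, 0, 0) [[ 395.58978628 -372.97991179]]
```

View pics/w2.png

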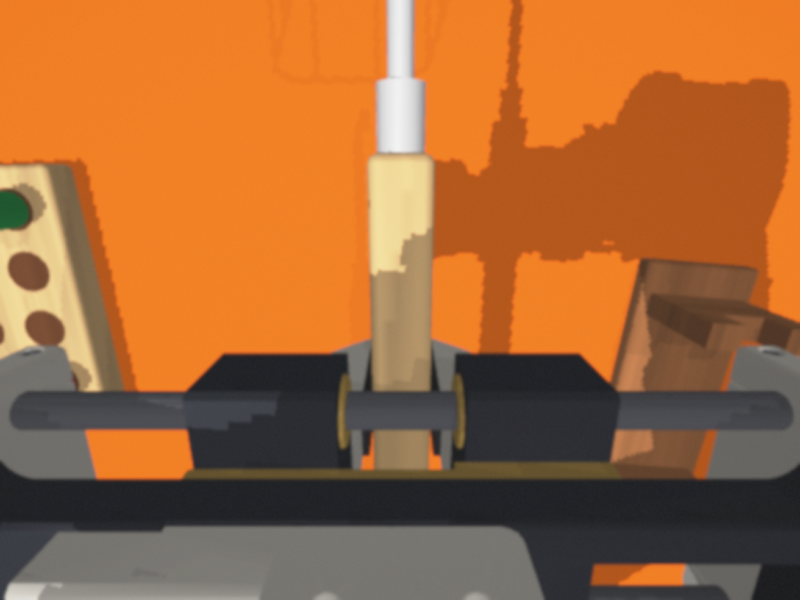

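The stick is held straight: its handle end is at (401,155), against a predicted (396,157), so about 1.5 mm to the right. The chest is out of the wrist's view, so I'll check its fit in the fixed cameras with the model overlaid.

```bash
cat >> h.py <<'E'
a=.1676;Rc=np.array([[np.cos(a),-np.sin(a)],[np.sin(a),np.cos(a)]]);oc=np.array([.7364,.0027])
def ch(p): return [*(Rc@np.array(p[:2])+oc),p[2]]
def comp(name,ti,si,groups,f=(7,5)):
    # groups: list of (chest-frame polyline, colour)
    outs=[]
    for cam,im,(x0,y0,x1,y1),k in(("top",ti,(215,105,275,190),f[0]),("scene",si,(185,155,275,275),f[1])):
        c=cv2.resize(im[y0:y1,x0:x1],None,fx=k,fy=k,interpolation=cv2.INTER_CUBIC)
        for g,col in groups:
            for q in (proj(cam,[ch(p) for p in g])-[x0,y0]+.5)*k: cv2.circle(c,tuple(int(v) for v in q),2,col,-1)
        outs.append(c)
    h=max(o.shape[0] for o in outs); outs=[cv2.copyMakeBorder(o,0,h-o.shape[0],0,0,cv2.BORDER_CONSTANT) for o in outs]
    cv2.imwrite(name,np.hstack(outs)[:600,:]); 
E
python3 - <<'E'
from h import *
g=[([(x,y,.225) for x in(.008,.14) for y in(-.04,0,.04)]+[(x,y,.1) for x in (.008,.14) for y in(-.055,.055)],(0,0,255)),([(.06,y,z) for y in (-.018,.018) for z in(.12,.144)]+[(.06,0,.144)],(0,255,0)),([(.067,0,.122),(.093,0,.122)],(255,0,255))]
comp("pics/c3.png",cv2.imread("pics/t2s.png"),cv2.imread("pics/s2s.png"),g)
E
```

```text
(no output)
```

View pics/c3.png

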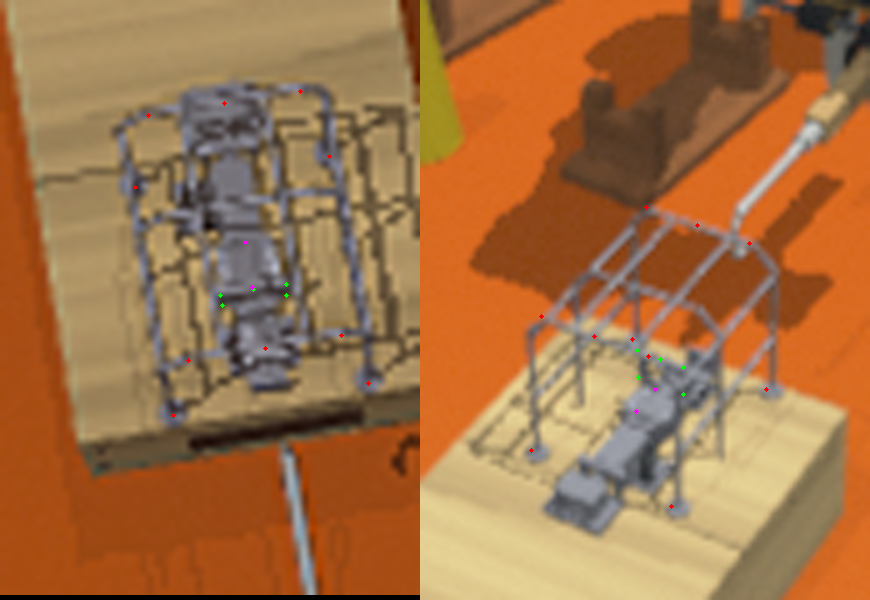

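```bash
python3 - <<'E'
from h import *
s=sensors.observe();T=s["position"]
Q=lambda u,v,z:Rc.T@(ray("top",(u/7-.5+215,v/7-.5+105),z)[:2]-oc)
print("top: shank",Q(287,449,.2),"rod",Q(311,594,.2),"bow",Q(251,293,.144), "TCP",Rc.T@(T[:2]-oc))
S=lambda u,v,z:Rc.T@(ray("scene",((u-420)/5-.5+185,v/5-.5+155),z)[:2]-oc)
print("scene: lip bottom",S(739,252,.16),"shank top",S(742,212,.2),"feet",S(538,454,.1),S(678,510,.1),S(772,391,.1))
E
```

```text
top: shank [-0.04088322 -0.00294153] rod [-0.118291   -0.00281493] bow [0.05848428 0.00160477] TCP [-0.24029609 -0.00083406]
scene: lip bottom [-0.05147612 -0.00065288] shank top [-0.04787382  0.00354344] feet [ 0.14104712 -0.04914597] [0.14088973 0.06045377] [0.00780518 0.05903391]
```

Both cameras put the hook about 4 mm to the right of the bow's centre line. I'll correct by +4 mm across while going in over the bow.

>>> arm_command(deltas=[0,0,0,0,0.004,0,10,0,0,0,0.015,0.0065,0,10,0,0,0,0.03,0.009,0,10,0,0,0,0.045,0.0116,0,10,0,0,0,0.06,0.0141,0,10,0,0,0,0.075,0.0167,0,10,0,0,0,0.09,0.0192,0,10,0,0,0,0.105,0.0218,0,10,0,0,0,0.1175,0.0239,0,10,0,0,0,0.1275,0.0256,0,10,0,0,0,0.1275,0.0256,0,10,0,0,0,0.1275,0.0256,0,10,0,0,0,0.1275,0.0256,0,10])

```text
clock: 6.1
position: [0.6266, -0.0117, 0.1997]
ee_rot: [3.13, 0.266, -0.001]
force: [-0.0, 0.8, -1.8]
width: 0.213
gripper_force: 55.0
```

```bash
python3 - <<'E'
from h import *
s=sensors.observe();T=s["position"]; print(s["clock"],T,s["force"],"TCP chest",Rc.T@(T[:2]-oc))
t=optics.get_image("top"); sc=optics.get_image("scene"); w=optics.get_image("wrist")
cv2.imwrite("pics/t3s.png",t);cv2.imwrite("pics/s3s.png",sc);cv2.imwrite("pics/w3s.png",w)
A=cv2.resize(t[115:175,220:275],None,fx=7,fy=7,interpolation=cv2.INTER_CUBIC)
B=cv2.resize(sc[185:245,215:270],None,fx=7,fy=7,interpolation=cv2.INTER_CUBIC)
cv2.imwrite("pics/c4.png",np.hstack([A,B]))
E
```

```text
6.1 [ 0.62663373 -0.01165806  0.19971042] [-0.04123632  0.80593237 -1.84596128] TCP chest [-0.11062339  0.00415394]
```

View pics/c4.png

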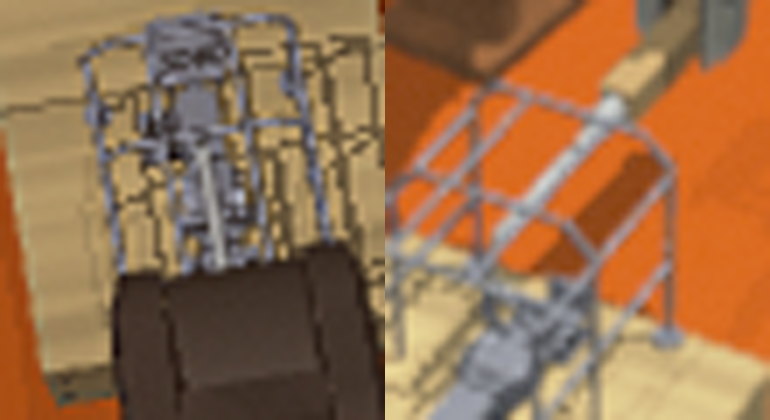

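The hook is inside the guard, above the bolt and centred, with the rod tip at (203,142) in the left crop. I'll lower it gently behind the bow.

>>> arm_command(deltas=[0,0,0,0,0,-0.005,10,0,0,0,0,0,-0.01,10,0,0,0,0,0,-0.014,10,0,0,0,0,0,-0.018,10,0,0,0,0,0,-0.018,10])

```text
clock: 6.75
position: [0.6268, -0.0115, 0.1808]
ee_rot: [-3.13, -0.266, 0.002]
force: [0.2, -1.0, -1.7]
width: 0.214
gripper_force: 55.0
```

```bash
python3 - <<'E'
from h import *
Q=lambda u,v,z:Rc.T@(ray("top",(u/7-.5+220,v/7-.5+115),z)[:2]-oc)
print(Q(203,142,.203),Q(220,262,.203))
E
```

```text
[0.08776401 0.00195382] [0.02266348 0.00350968]
```

>>> arm_command(deltas=[0,0,0,0,0,-0.004,10,0,0,0,0,0,-0.008,10,0,0,0,0,0,-0.012,10,0,0,0,0,0,-0.014,10,0,0,0,0,0,-0.014,10])

```text
clock: 7.25
position: [0.627, -0.0115, 0.1673]
ee_rot: [3.13, 0.266, -0.001]
force: [-0.4, 0.5, -1.5]
width: 0.216
gripper_force: 55.0
```

>>> arm_command(deltas=[0,0,0,-0.005,-0.0008,0,10,0,0,0,-0.01,-0.0017,0,10,0,0,0,-0.015,-0.0025,0,10,0,0,0,-0.02,-0.0034,0,10,0,0,0,-0.025,-0.0042,0,10,0,0,0,-0.03,-0.0051,0,10,0,0,0,-0.03,-0.0051,0,10])

```text
clock: 7.95
position: [0.5974, -0.0166, 0.1682]
ee_rot: [3.13, 0.266, 0.002]
force: [3.0, 0.2, -2.4]
width: 0.217
gripper_force: 55.0
```

>>> arm_command(deltas=[0,0,0,-0.003,-0.0005,0,10,0,0,0,-0.006,-0.001,0,10,0,0,0,-0.009,-0.0015,0,10,0,0,0,-0.012,-0.002,0,10,0,0,0,-0.015,-0.0025,0,10,0,0,0,-0.018,-0.003,0,10,0,0,0,-0.021,-0.0036,0,10,0,0,0,-0.024,-0.0041,0,10,0,0,0,-0.024,-0.0041,0,10,0,0,0,-0.024,-0.0041,0,10])

```text
clock: 8.95
position: [0.5743, -0.0205, 0.1681]
ee_rot: [-3.13, -0.266, -0.003]
force: [4.5, 0.9, -2.9]
width: 0.214
gripper_force: 55.0
```

>>> arm_command(deltas=[0,0,0,-0.002,-0.0003,0,10,0,0,0,-0.004,-0.0007,0,10,0,0,0,-0.006,-0.001,0,10,0,0,0,-0.006,-0.001,0,10])

```text
clock: 9.35
position: [0.5684, -0.0216, 0.1682]
ee_rot: [-3.13, -0.266, -0.004]
force: [6.1, 0.3, -4.6]
width: 0.217
gripper_force: 55.0
```

```bash
python3 - <<'E'
from h import *
F=[];P=[]
for i in range(3):
    s=sensors.observe();F.append(s["force"]);P.append(s["position"]); t=optics.get_image("top"); sc=optics.get_image("scene")
print(np.mean(F,0),np.mean(P,0),s["clock"])
cv2.imwrite("pics/t4s.png",t);cv2.imwrite("pics/s4s.png",sc)
E
```

```text
[ 5.55724354  0.60352763 -3.9823006 ] [ 0.56841518 -0.02154033  0.16817731] 9.55
```

>>> arm_command(deltas=[0,0,0,-0.001,-0.0002,0,10,0,0,0,-0.002,-0.0003,0,10,0,0,0,-0.003,-0.0005,0,10,0,0,0,-0.003,-0.0005,0,10])

```text
clock: 10.05
position: [0.5673, -0.0216, 0.1687]
ee_rot: [-3.13, -0.266, -0.01]
force: [13.1, 2.4, -7.0]
width: 0.215
gripper_force: 55.0
```

```bash
python3 - <<'E'
from h import *
F=[]
for i in range(3):
    s=sensors.observe();F.append(s["force"]); t=optics.get_image("top")
print(np.mean(F,0),s["position"],s["clock"])
E
```

```text
[12.66552332  1.7679187  -5.95844969] [ 0.56732932 -0.02161395  0.16865248] 10.15
```

The force rose to 13 N, so the bolt is at its stop. I'll ease forward and see whether the catch holds and the hook goes slack.

>>> arm_command(deltas=[0,0,0,0.003,0.0005,0,10,0,0,0,0.006,0.001,0,10,0,0,0,0.009,0.0015,0,10,0,0,0,0.012,0.002,0,10,0,0,0,0.012,0.002,0,10])

```text
clock: 10.7
position: [0.5761, -0.0202, 0.1676]
ee_rot: [3.13, 0.266, -0.001]
force: [-0.7, -0.5, -1.9]
width: 0.215
gripper_force: 55.0
```

```bash
python3 - <<'E'
from h import *
F=[]
for i in range(3):
    s=sensors.observe();F.append(s["force"]); t=optics.get_image("top"); sc=optics.get_image("scene"); w=optics.get_image("wrist")
print(np.mean(F,0),s["position"],R.from_rotvec(s["ee_rot"]).as_matrix()[:,2],s["clock"])
A=cv2.resize(t[75:175,210:275],None,fx=5.5,fy=5.5,interpolation=cv2.INTER_CUBIC)
B=cv2.resize(sc[185:285,175:255],None,fx=5.5,fy=5.5,interpolation=cv2.INTER_CUBIC)
cv2.imwrite("pics/c5.png",np.hstack([A,B])[:600,:800]); cv2.imwrite("pics/w5s.png",w)
E
```

```text
[-0.39249222  0.20924824 -1.73947507] [ 0.57603639 -0.02026155  0.16770078] [-3.17605043e-04 -1.27492908e-04 -9.99999941e-01] 11.0
```

View pics/c5.png

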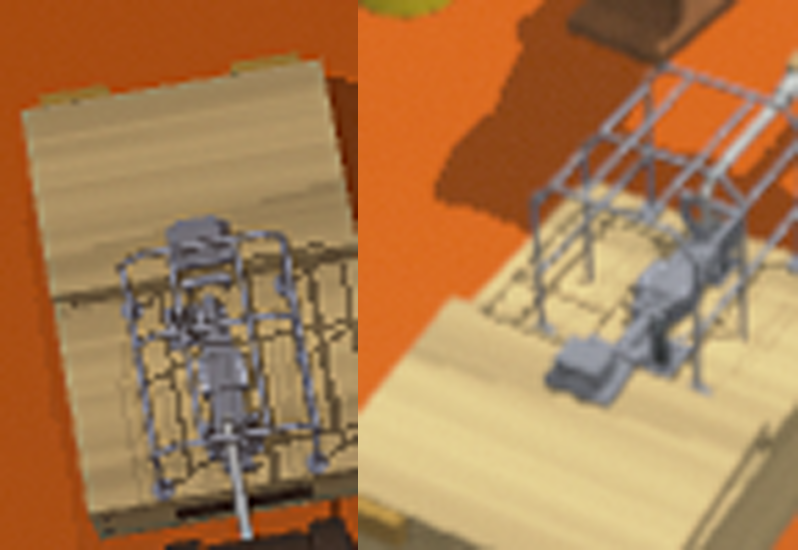

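The catch holds: the wrist force is near zero after easing 9 mm, the bolt stays drawn, and the lid gap is open at (195,275) in the left crop. I'll move forward, then up, to unhook.

>>> arm_command(deltas=[0,0,0,0.005,0.0008,0,10,0,0,0,0.01,0.0017,0,10,0,0,0,0.015,0.0025,0,10,0,0,0,0.0185,0.0031,0,10,0,0,0,0.0185,0.0031,0,10])

```text
clock: 11.65
position: [0.5954, -0.0168, 0.1676]
ee_rot: [-3.13, -0.266, -0.0]
force: [0.4, 1.1, -2.1]
width: 0.212
gripper_force: 55.0
```

>>> arm_command(deltas=[0,0,0,0,0,0.004,10,0,0,0,0,0,0.008,10,0,0,0,0,0,0.012,10,0,0,0,0,0,0.012,10])

```text
clock: 12.05
position: [0.5951, -0.0171, 0.1807]
ee_rot: [3.13, 0.266, 0.002]
force: [-0.3, 0.4, -1.9]
width: 0.213
gripper_force: 55.0
```

>>> arm_command(deltas=[0,0,0,0,0,0.004,10,0,0,0,0,0,0.008,10,0,0,0,0,0,0.013,10,0,0,0,0,0,0.019,10,0,0,0,0,0,0.019,10])

```text
clock: 12.55
position: [0.5954, -0.017, 0.1999]
ee_rot: [3.13, 0.266, 0.003]
force: [-0.5, 0.1, -1.7]
width: 0.213
gripper_force: 55.0
```

>>> arm_command(deltas=[0,0,0,-0.01,-0.0017,0,10,0,0,0,-0.02,-0.0034,0,10,0,0,0,-0.03,-0.0051,0,10,0,0,0,-0.04,-0.0068,0,10,0,0,0,-0.06,-0.0102,0,10,0,0,0,-0.08,-0.0136,0,10,0,0,0,-0.1,-0.017,0,10,0,0,0,-0.11,-0.0187,0,10,0,0,0,-0.11,-0.0187,0,10,0,0,0,-0.11,-0.0187,0,10])

```text
clock: 13.55
position: [0.4855, -0.0357, 0.1991]
ee_rot: [3.13, 0.266, 0.002]
force: [0.7, -0.5, -1.2]
width: 0.211
gripper_force: 55.0
```

```bash
python3 - <<'E'
from h import *
s=sensors.observe();Rm=R.from_rotvec(s["ee_rot"]).as_matrix(); print(s["clock"],s["position"],np.arctan2(Rm[1,0],Rm[0,0]),s["force"])
w=optics.get_image("wrist");t=optics.get_image("top"); sc=optics.get_image("scene")
cv2.imwrite("pics/w6s.png",w)
A=cv2.resize(t[95:240,215:275],None,fx=4,fy=4,interpolation=cv2.INTER_CUBIC)
B=cv2.resize(sc[130:275,175:300],None,fx=4,fy=4,interpolation=cv2.INTER_CUBIC)
C=np.vstack([cv2.imread("pics/w2s.png")[40:310,225:280],np.zeros((310,55,3),np.uint8)]); D=C.copy(); D[:270]=w[40:310,225:280]
cv2.imwrite("pics/c6.png",np.hstack([A,B,cv2.resize(C[:270],(0,0),fx=1,fy=580/270)[:580]*1][:2])[:600,:800]); 
# handle edges before/after
for n in("w2s","w6s"):
    im=cv2.imread(f"pics/{n}.png").astype(int)
    for r in(60,120,140,200):
        row=im[r,225:290]; print(n,r,np.where(np.abs(np.diff(row.sum(1)))>60)[0]+225)
    print(np.where(np.abs(np.diff(im[40:130,256].sum(1)))>60)[0]+40)
E
```

```text
13.55 [ 0.48545371 -0.03574207  0.19909015] 0.1694549119603628 [ 0.73928176 -0.45872917 -1.21084949]
w2s 60 []
w2s 120 [276]
w2s 140 [276]
w2s 200 []
[96 97]
w6s 60 []
w6s 120 [276]
w6s 140 [276]
w6s 200 []
[96 97]
```

View pics/c6.png

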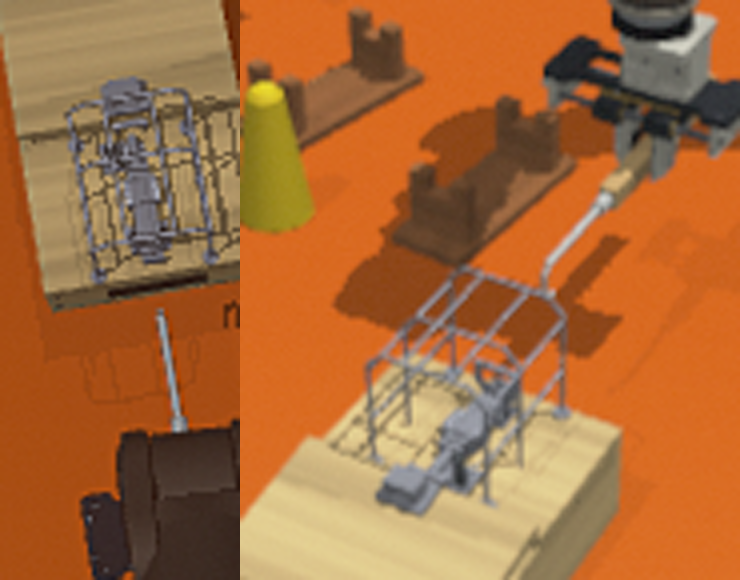

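The hook is clear, the bolt is held back, the lid is ajar, and the stick hasn't shifted in the grip. I'll return it above the rest.

>>> arm_command(deltas=[0,0,0,-0.006,-0.02,0,10,0,0,-0.01,-0.012,-0.06,0,10,0,0,-0.02,-0.018,-0.1,0,10,0,0,-0.03,-0.021,-0.14,0,10,0,0,-0.04,-0.021,-0.18,0,10,0,0,-0.05,-0.021,-0.215,0,10,0,0,-0.058,-0.021,-0.235,0,10,0,0,-0.058,-0.021,-0.2453,0,10,0,0,-0.058,-0.021,-0.2453,0,10,0,0,-0.058,-0.021,-0.2453,-0.03,10,0,0,-0.058,-0.021,-0.2453,-0.06,10,0,0,-0.058,-0.021,-0.2453,-0.08,10,0,0,-0.058,-0.021,-0.2453,-0.09,10,0,0,-0.058,-0.021,-0.2453,-0.09,10,0,0,-0.058,-0.021,-0.2453,-0.09,10])

```text
clock: 15.2
position: [0.4646, -0.2804, 0.1095]
ee_rot: [3.139, 0.125, 0.001]
force: [-0.4, -0.8, -2.7]
width: 0.217
gripper_force: 55.0
```

```bash
python3 - <<'E'
from h import *
P=[];Y=[]
for i in range(4):
    s=sensors.observe();Rm=R.from_rotvec(s["ee_rot"]).as_matrix();P.append(s["position"]);Y.append(np.arctan2(Rm[1,0],Rm[0,0])); w=optics.get_image("wrist")
print(s["clock"],np.mean(P,0),np.mean(Y),s["force"])
E
```

```text
15.35 [ 0.4646496  -0.28087161  0.1098134 ] 0.07922773510746141 [ 0.36563468 -0.48244148 -1.9459437 ]
```

>>> arm_command(deltas=[0,0,0,0,0,-0.01,10,0,0,0,0,0,-0.018,10,0,0,0,0,0,-0.024,10,0,0,0,0,0,-0.028,10,0,0,0,0,0,-0.031,10,0,0,0,0,0,-0.0325,10,0,0,0,0,0,-0.0335,10,0,0,0,0,0,-0.034,10,0,0,0,0,0,-0.034,10])

```text
clock: 16.3
position: [0.4638, -0.2811, 0.0749]
ee_rot: [3.139, 0.123, 0.0]
force: [-0.3, -0.8, -2.4]
width: 0.212
gripper_force: 55.0
```

>>> arm_command(deltas=[0,0,0,0,0,-0.0004,10,0,0,0,0,0,-0.0007,10,0,0,0,0,0,-0.0007,10,0,0,0,0,0,-0.0007,10])

```text
clock: 16.7
position: [0.4639, -0.2812, 0.0747]
ee_rot: [3.139, 0.123, 0.001]
force: [-0.9, 1.0, 5.0]
width: 0.214
gripper_force: 55.0
```

```bash
python3 - <<'E'
from h import *
F=[];P=[]
for i in range(4):
    s=sensors.observe();P.append(s["position"]);F.append(s["force"]); w=optics.get_image("wrist")
print(s["clock"],np.mean(P,0),np.mean(F,0))
E
```

```text
16.85 [ 0.46392387 -0.28114829  0.07468895] [-1.20733032  0.91920171  5.23265325]
```

Seated gently with about 5 N of support from the rest. I'll open and rise.

>>> arm_command(deltas=[0,0,0,0,0,0.0003,22,0,0,0,0,0,0.0003,26,0,0,0,0,0,0.0003,40,0,0,0,0,0,0.0003,60,0,0,0,0,0,0.0003,75,0,0,0,0,0,0.0003,75,0,0,0,0,0,0.0003,75,0,0,0,0,0,0.0003,75], force=20)

```text
clock: 17.7
position: [0.4638, -0.2811, 0.0743]
ee_rot: [3.139, 0.123, -0.0]
force: [0.4, -0.7, 0.6]
width: 0.756
gripper_force: 0.0
```

>>> arm_command(deltas=[0,0,0,0,0,0.01,75,0,0,0,0,0,0.03,75,0,0,0,0,0,0.06,75,0,0,0,0,0,0.1,75,0,0,0,0,0,0.14,75,0,0,0,0,0,0.14,75,0,0,0,0,0,0.14,75])

```text
clock: 18.4
position: [0.4643, -0.2813, 0.2158]
ee_rot: [3.138, 0.123, 0.004]
force: [-0.4, 0.4, -0.3]
width: 0.82
gripper_force: 0.0
```

```bash
python3 - <<'E'
from h import *
s=sensors.observe(); print(s["clock"],s["position"],s["width"],s["force"])
w=optics.get_image("wrist");t=optics.get_image("top");sc=optics.get_image("scene")
W=cv2.resize(w[:310],(400,242)); A=cv2.resize(sc[100:300,140:440],(800,533),interpolation=cv2.INTER_CUBIC)
A[533-242:,400:]=W; cv2.imwrite("pics/c7.png",A)
for n,i in(("scene",sc),("top",t)):
    d=cv2.absdiff(i,cv2.imread(f"pics/{n}0.png")).max(2)>60
    k,l,st,_=cv2.connectedComponentsWithStats(d.astype(np.uint8)); print(n,[tuple(x) for x in st[1:] if x[4]>25])
E
```

```text
18.4 [ 0.46425463 -0.28130442  0.21580406] 0.8196292041214402 [-0.37745428  0.37306569 -0.25212226]
scene [(np.int32(203), np.int32(0), np.int32(68), np.int32(47), np.int32(1266)), (np.int32(251), np.int32(8), np.int32(20), np.int32(17), np.int32(145)), (np.int32(281), np.int32(13), np.int32(14), np.int32(10), np.int32(89)), (np.int32(336), np.int32(19), np.int32(7), np.int32(14), np.int32(35)), (np.int32(308), np.int32(22), np.int32(6), np.int32(7), np.int32(28)), (np.int32(238), np.int32(26), np.int32(15), np.int32(9), np.int32(48)), (np.int32(216), np.int32(26), np.int32(53), np.int32(47), np.int32(921)), (np.int32(199), np.int32(67), np.int32(102), np.int32(86), np.int32(2362)), (np.int32(321), np.int32(70), np.int32(4), np.int32(12), np.int32(27)), (np.int32(327), np.int32(105), np.int32(6), np.int32(8), np.int32(30)), (np.int32(362), np.int32(117), np.int32(8), np.int32(20), np.int32(79)), (np.int32(159), np.int32(127), np.int32(44), np.int32(17), np.int32(381)), (np.int32(190), np.int32(153), np.int32(49), np.int32(36), np.int32(845)), (np.int32(253), np.int32(155), np.int32(45), np.int32(10), np.int32(271)), (np.int32(161), np.int32(173), np.int32(14), np.int32(8), np.int32(48)), (np.int32(234), np.int32(219), np.int32(9), np.int32(9), np.int32(34)), (np.int32(177), np.int32(239), np.int32(17), np.int32(19), np.int32(49)), (np.int32(210), np.int32(252), np.int32(16), np.int32(10), np.int32(45))]
top [(np.int32(284), np.int32(203), np.int32(226), np.int32(181), np.int32(15222)), (np.int32(308), np.int32(223), np.int32(6), np.int32(22), np.int32(96)), (np.int32(315), np.int32(236), np.int32(8), np.int32(8), np.int32(30)), (np.int32(224), np.int32(374), np.int32(11), np.int32(10), np.int32(61))]
```

View pics/c7.png

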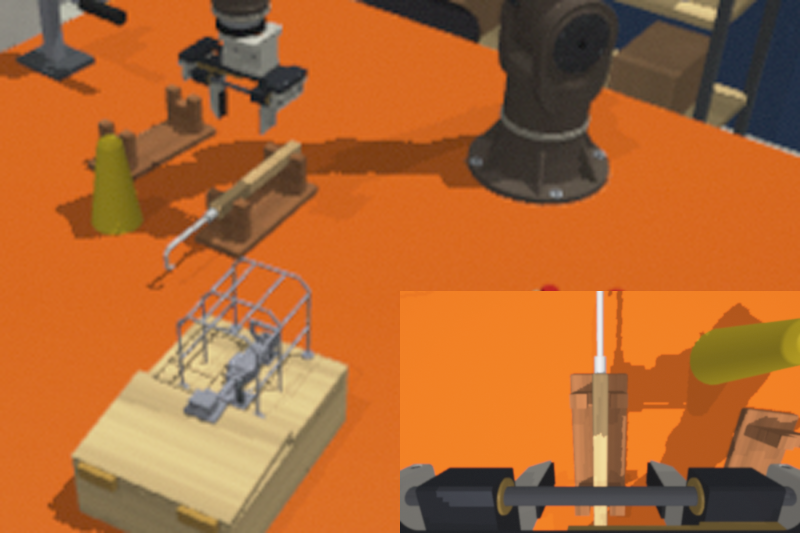

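The stick lies in both notches as before, hook at (168,262). The bolt is held back, the lid is ajar, and the bystanders haven't moved. I'll hand in.

```bash
python3 -c "
from cell import arm
print(arm.sign_off())"
```

```text
the job is handed in; nothing more can be done
None
```

The job is handed in: the bolt is drawn and held by its catch, the lid is ajar, the stick is back in both notches of its rest, and nothing else was moved; the highest pull I read was 13 N, at the stop, under the 16 N limit.

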